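Scan the storage code of the bottle's stand and dock the scanner

ROBOT

A 6-joint arm with a two-finger parallel gripper is mounted at the origin on the work surface. World frame = base frame: x ahead of the robot, y to its left, z up, the work surface at z = 0. Lengths are in m, angles in degrees, forces in N, time in s.
With the tool pointing down it reaches from about 0.4 to 0.825 m from the base axis. Payload 7 kg.
Tool frame: the origin (TCP) lies on the centre line of the jaws, within the pads' length; the fingertips stand 19 mm ahead of it and the grasp point (between the pads) is the TCP (r.tips_ahead is the distance from the TCP to the fingertips, in m); z points along the fingers, y is the line along which they close (so a half turn about z gives the same grasp; the last joint's range is limited). The gripper opens to 88 mm and grips with 3 to 60 N. Pads are 19 mm wide; open, the fingers measure 130 mm over their backs; the gripper's body (78 mm by 193 mm) begins 47 mm behind the grasp point.
Start: joints at [-55.113, 20.546, 0.682, 0, -70.136, -16.507], TCP at [0.213, -0.641, 0.246] pointing down, gripper open.
Joint ranges: [-176.03, 176.03], [-82.01, 121.73], [-58.28, 71.71], [-173.87, 95.51], [-174.79, -0.11], [-173.66, 173.66]. Speed limits (degrees/s): [136.94, 136.94, 172.46, 180, 180, 180].

INTERFACE

Orientations are given as [roll, pitch, yaw] about the fixed x, y, z axes, in that order (R = Rz(yaw) Ry(pitch) Rx(roll)).
In Python, from plant import r, viewer, close_job gives the robot as it stands. The module is installed in compiled form; this text tells all that it offers.
- The arm moves only by the tool arm_command, never from a script. Its arguments are lists of equal length, an entry for each row: "travel": the shift along the world's x, y, z scaled (see below), a list of three; "delta_rot": the turn, a rotation vector about the world's x, y, z scaled (see below), a list of three. In form: {"travel": [[dx, dy, dz], ...], "delta_rot": [[rx, ry, rz], ...]}. A call has 1 to 20 rows; each row is the pose to reach, as a shift and turn from the pose commanded when the call began; what a row does not reach only later rows make up. The controller multiplies each number of a shift by 0.5 m and each number of a turn by 90 degrees. A row lasts 1/8 s, in which the tool goes at most 62.5 mm and 10.7 degrees, less where a joint would pass 70% of its speed; a pose out of reach is approached as far as the arm can. A call with a number of a shift or a turn outside -1 to 1 is refused whole. A call with a gripper value outside its range is refused whole. "grip" is the opening, from 0 (shut) to 1 (fully open), set as the call begins (left out, the last holds). The fingers move at their own pace and stop on an object; "newtons" is the grip in N (left out, the last holds). Time passes only in rows, so rows that repeat a pose let the fingers close. It gives the time, the measured TCP pose, the force, the opening and the grip force at its end, in the units of the state.
- r.get_state(): the state, without advancing time (a new reading comes with each control period).
- viewer.capture(name): name is "scene" or "top" or "wrist"; returns a dict with "img" (480x640x3 uint8, red, green, blue), "camera_matrix" (3x3 intrinsics, pixels), "distortion" ([k1, k2, p1, p2, k3] as OpenCV has them; the pictures are not rectified), "R" (3x3) and "t" (3): a world point X has camera coordinates R X + t; the wrist camera has in their place "mount" (4x4, takes a point from camera to tool coordinates, whose origin is the TCP and whose axes are the flange's). Camera axes: x right, y down, z forward; pixel columns grow to the right and rows downward; lengths in m; the calibration is good to about 2 mm. A picture is of the moment at which its call begins: read the wrist's pose just before it. There is no depth.
- close_job(): hands the job in; it is judged then, once.
The state is a dict: "time_s": time; "joints": joint angles; "qd": joint speeds; "joint_torque": joint torques, N m; "tcp_pos": TCP position; "eef_rot": TCP orientation; "contact_force": force on the tool from outside, world axes, zero at the start; "moment": the same for the moment, N m; "gripper_width": finger opening in m; "gripper_force": force on a finger pad.
Only numpy, scipy, OpenCV 4.12 (cv2) and the standard library are available. Lean on these libraries where they do the work, as an engineer would, in place of code of your own. Each camera call takes 0.05 s, during which the arm holds its last target. There are 200 camera calls.

TASK

Take the scanner wand and scan the code of the stand on which the tall bottle is standing: point the wand's window squarely at the middle of that stand's code from about 6 cm away and hold it still there for a second. Do not scan the other two codes. Then set the wand down, without dropping it, upright on the middle of its round charging plate, let go, and leave everything else where it stands.

Things in the scene. Friction and masses are not known exactly. Their poses are not given: they have to be found in the camera images.
- wand: Handheld code-scanner wand standing upright on its nose: grey square head 46 x 46 mm, 35 mm tall, a short taper to 50 mm, and above it a black straight handle up to 150 mm (34 mm along its x, 26 mm along its y; grip it across y, 80 to 130 mm up). 0.16 kg. Origin: centre of the underside (the scan window). z points up the handle; the scanner looks out along -z, straight out of the window.
- window (a point): Centre of the wand's scan window, at the wand's origin, same axes as the wand.
- dock: Flat round black charging plate, 110 mm across, 10 mm thick, fixed to the bench. Origin: centre of its underside.
- dock_top (a point): Centre of the charging plate's upper face (10 mm above the bench), z up.
- bottle: The tall white plastic bottle with a narrow neck and cap, 64 mm across, 170 mm tall; stands on one of the three stands. Origin: centre of the underside.
- jar: Short white jar, 64 mm across, 65 mm tall, on another stand. Origin: centre of the underside.
- beaker: Open glass beaker, 70 mm across, 90 mm tall, on another stand. Origin: centre of the underside.
- pen: White marker pen with a blue cap, 130 x 13 x 13 mm, lying on the bench. A bystander.
- cap_a: Loose blue tube cap, 34 mm across, 13 mm tall. A bystander.
- cap_b: Another such blue tube cap. A bystander.
- code_l (a point): Centre of the printed square code (46 mm, black on white paper) on the sloped aluminium plate (75 x 100 mm) of the left (+y) stand, 69 mm above the bench. z points straight out of the code's face, 35 degrees from vertical and leaning away from the stand's platform, roughly towards the robot; y is level.
- platform_l (a point): Centre of the flat platform of the left (+y) stand (top 12 mm above the bench), where a vessel stands, 95 mm behind the code. The stand is fixed, its foot 190 x 120 mm; its axes are level, x from the code towards the platform.
- code_m (a point): Centre of the printed square code (46 mm, black on white paper) on the sloped aluminium plate (75 x 100 mm) of the middle stand, 69 mm above the bench. z points straight out of the code's face, 35 degrees from vertical and leaning away from the stand's platform, roughly towards the robot; y is level.
- platform_m (a point): Centre of the flat platform of the middle stand (top 12 mm above the bench), where a vessel stands, 95 mm behind the code. The stand is fixed, its foot 190 x 120 mm; its axes are level, x from the code towards the platform.
- code_r (a point): Centre of the printed square code (46 mm, black on white paper) on the sloped aluminium plate (75 x 100 mm) of the right (-y) stand, 69 mm above the bench. z points straight out of the code's face, 35 degrees from vertical and leaning away from the stand's platform, roughly towards the robot; y is level.
- platform_r (a point): Centre of the flat platform of the right (-y) stand (top 12 mm above the bench), where a vessel stands, 95 mm behind the code. The stand is fixed, its foot 190 x 120 mm; its axes are level, x from the code towards the platform.

How it is judged (in metres and radians):
On the way:
1. bottle's code scanned: wand still (15 mm/s, 0.1 rad/s) for 0.9 s, window 30-95 mm off the code, code centre within 12 mm in x and y of its line of sight, square within 15 deg (((horizontal distance between bottle and platform_l below 0.05 m and x of code_l in the frame of window between -0.012 and 0.012 m and y of code_l in the frame of window between -0.012 and 0.012 m and z of code_l in the frame of window between -0.095 and -0.03 m and angle between the z axis of window and the z axis of code_l, either way round below 0.262 rad and linear speed of wand below 0.015 m/s and angular speed of wand below 0.1 rad/s) or (horizontal distance between bottle and platform_m below 0.05 m and x of code_m in the frame of window between -0.012 and 0.012 m and y of code_m in the frame of window between -0.012 and 0.012 m and z of code_m in the frame of window between -0.095 and -0.03 m and angle between the z axis of window and the z axis of code_m, either way round below 0.262 rad and linear speed of wand below 0.015 m/s and angular speed of wand below 0.1 rad/s) or (horizontal distance between bottle and platform_r below 0.05 m and x of code_r in the frame of window between -0.012 and 0.012 m and y of code_r in the frame of window between -0.012 and 0.012 m and z of code_r in the frame of window between -0.095 and -0.03 m and angle between the z axis of window and the z axis of code_r, either way round below 0.262 rad and linear speed of wand below 0.015 m/s and angular speed of wand below 0.1 rad/s))), for 0.9 s.
At the end, for the whole second after the job is handed in: The wand stands upright (within 3.4 degrees) on its nose on the charging plate, its centre within 20 mm of the plate's centre, at rest and released; bottle, jar, beaker, pen and caps are within 2 cm of where they stood (horizontal distance between wand and dock_top below 0.02 m and z of wand in the frame of dock_top between -0.004 and 0.004 m and angle between wand's own z axis and vertical below 0.06 rad and linear speed of wand below 0.02 m/s and angular speed of wand below 0.1 rad/s and contact force between the fingers and wand below 0.05 N and distance of each of bottle, jar, beaker, pen, cap_a, cap_b from where it was at the start of the episode below 0.02 m); the robot touches nothing.
It fails at once if bottle, jar or beaker moved more than 2 cm or tipped over 20 degrees (distance of any of bottle, jar, beaker from where it was at the start of the episode above 0.02 m or angle between any of bottle, jar, beaker's own z axis and vertical above 0.35 rad).
It fails at once if pen or a cap moved more than 2 cm (distance of any of pen, cap_a, cap_b from where it was at the start of the episode above 0.02 m).
It fails at once if the wand dropped: moving faster than 0.3 m/s with no finger on it (contact force between the fingers and wand below 0.05 N and linear speed of wand above 0.3 m/s).
It fails at once if a wrong code read: the wand comes to rest (slower than 15 mm/s) aimed squarely at the code of a stand without the bottle ((x of code_l in the frame of window between -0.015 and 0.015 m and y of code_l in the frame of window between -0.015 and 0.015 m and z of code_l in the frame of window between -0.11 and -0.02 m and angle between the z axis of window and the z axis of code_l, either way round below 0.3 rad and linear speed of wand below 0.015 m/s and angular speed of wand below 0.1 rad/s and not (horizontal distance between bottle and platform_l below 0.05 m)) or (x of code_m in the frame of window between -0.015 and 0.015 m and y of code_m in the frame of window between -0.015 and 0.015 m and z of code_m in the frame of window between -0.11 and -0.02 m and angle between the z axis of window and the z axis of code_m, either way round below 0.3 rad and linear speed of wand below 0.015 m/s and angular speed of wand below 0.1 rad/s and not (horizontal distance between bottle and platform_m below 0.05 m)) or (x of code_r in the frame of window between -0.015 and 0.015 m and y of code_r in the frame of window between -0.015 and 0.015 m and z of code_r in the frame of window between -0.11 and -0.02 m and angle between the z axis of window and the z axis of code_r, either way round below 0.3 rad and linear speed of wand below 0.015 m/s and angular speed of wand below 0.1 rad/s and not (horizontal distance between bottle and platform_r below 0.05 m))).
It also fails if it takes over 48 s, if anything falls off the work surface, if the arm or the gripper's body presses on something with over 40 N, if the wrist force passes 120 N, or if a joint passes its speed limit or range.

## Working session

There is one attempt and no reset: what is moved stays moved. The work goes in short steps, Python scripts to look and compute and a tool call to move; the robot and the scene stay as the last step left them, time stands still between calls to the robot, and variables do not carry over. Pictures are saved under pics/ and viewed, at most 10 in all, crops included, and the job is handed in when it is done.

Besides the shell and the picture viewer there is one more tool, called after "Emit:" in YAML: its name, and indented under it one key for each argument. arm_command: Moves the arm, as the interface text tells. Shifts and turns lie within -1 to 1; 1 stands for 0.5 m of shift or 90 degrees of turn. Its arguments: {"type":"object","properties":{"travel":{"type":"array"},"delta_rot":{"type":"array"},"grip":{"type":"number"},"newtons":{"type":"number"}},"required":["travel","delta_rot"]}

```bash
mkdir -p pics
python3 - <<'E'
from plant import r, viewer
import cv2,pickle
s=r.get_state();print(s)
for n in("scene","top","wrist"):
    c=viewer.capture(n);pickle.dump((c,s),open(n+".pkl","wb"));cv2.imwrite(f"pics/{n}0.png",c["img"][:,:,::-1])
    print(n,{k:v for k,v in c.items() if k!="img"})
E
```

```text
{'time_s': 0.0, 'joints': array([-5.51134442e+01,  2.05906444e+01,  6.34422745e-01, -2.16536754e-02,
       -7.01349337e+01, -1.65040039e+01]), 'qd': array([ 0.06006024, -0.06545551,  0.06218746, -0.00473314,  0.019906  ,
        0.04107156]), 'joint_torque': array([ 7.12865040e-04, -5.82715380e+01,  2.93082529e+01,  6.99788824e+00,
        6.97790732e-03, -1.24563471e-04]), 'tcp_pos': array([ 0.21268043, -0.6401416 ,  0.24463169]), 'eef_rot': array([ 1.79906817e+02, -6.38111762e-03, -1.61624817e+02]), 'contact_force': array([ 0.40395455,  0.72144482, -0.21756611]), 'moment': array([ 0.01055976, -0.03293315,  0.00986553]), 'gripper_force': 0.0, 'gripper_width': 0.08738371638530872}
scene {'camera_matrix': array([[444.27994265,   0.        , 321.20369343],
       [  0.        , 444.27994265, 236.19362402],
       [  0.        ,   0.        ,   1.        ]]), 'distortion': array([-0.00275731,  0.        ,  0.        ,  0.        ,  0.        ]), 'R': array([[-0.7773448 ,  0.62905582, -0.00488277],
       [ 0.52130842,  0.63981467, -0.56468993],
       [-0.35209742, -0.44150421, -0.8252
[... 448 characters left out ...]
 -0.0112961 , -0.993701  ]]), 't': array([-0.00432585,  0.58958048,  1.18325345])}
wrist {'camera_matrix': array([[348.86258301,   0.        , 320.46208336],
       [  0.        , 348.86258301, 241.61463317],
       [  0.        ,   0.        ,   1.        ]]), 'distortion': array([-0.05443852,  0.        ,  0.        ,  0.        ,  0.        ]), 'mount': array([[-8.65761430e-04, -9.52174060e-01, -3.05554920e-01,
         8.37904190e-02],
       [ 9.99999194e-01, -5.40600484e-04, -1.14877867e-03,
         5.22736247e-04],
       [ 9.28654114e-04, -3.05555668e-01,  9.52173761e-01,
        -1.38494452e-01],
       [ 0.00000000e+00,  0.00000000e+00,  0.00000000e+00,
         1.00000000e+00]])}
```

View pics/scene0.png

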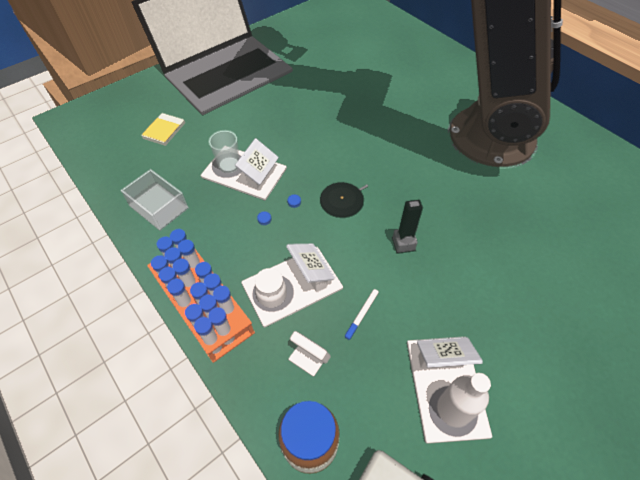

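View pics/top0.png

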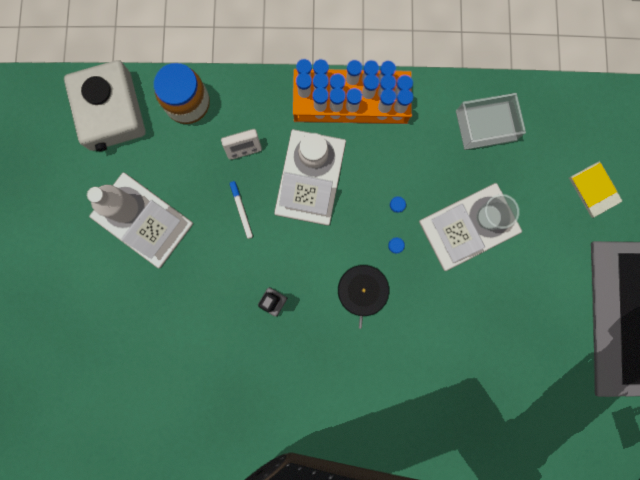

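The bottle is on the left (+y) stand: its code is at top (152,230) and scene (449,350). The wand is at top (271,301) and the dock at top (363,290). I'll zoom in to measure.

Run:
```python
import pickle,cv2,numpy as np
T=pickle.load(open("top.pkl","rb"))[0]["img"];S=pickle.load(open("scene.pkl","rb"))[0]["img"]
def crop(I,u,v,w,h,k):return cv2.resize(I[v:v+h,u:u+w],None,fx=k,fy=k,interpolation=cv2.INTER_CUBIC)
a=crop(T,85,170,110,100,4)[:300,:400] ; 
A=[crop(T,100,190,100,75,4),crop(T,240,275,100,75,4),crop(S,400,330,100,75,4),crop(S,370,190,100,75,4)]
im=np.vstack([np.hstack(A[:2]),np.hstack(A[2:])])
cv2.imwrite("pics/z1.png",im[:,:,::-1])
```

```text
(no output)
```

View pics/z1.png

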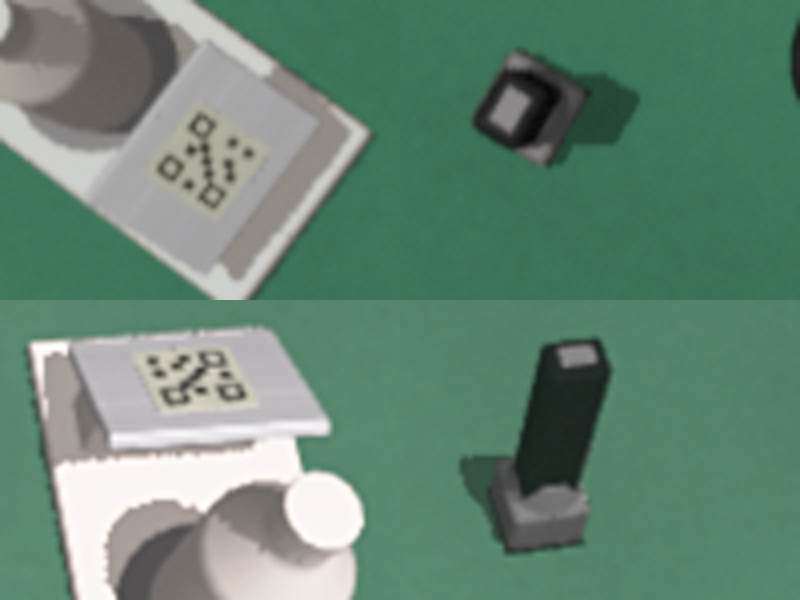

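Bottle code paper corners in the top crop are at about (200,106),(266,152),(218,216),(150,174), and the wand head corners are also visible. I'll fit the poses from both views.

```bash
cat > h.py <<'E'
import pickle,cv2,numpy as np
from scipy.optimize import least_squares
C={n:pickle.load(open(n+".pkl","rb"))[0] for n in("top","scene")}
def proj(n,P):
    c=C[n];return cv2.projectPoints(np.atleast_2d(P).astype(float),cv2.Rodrigues(c["R"])[0],c["t"],c["camera_matrix"],c["distortion"])[0][:,0]
def Rz(a):return np.array([[np.cos(a),-np.sin(a),0],[np.sin(a),np.cos(a),0],[0,0,1]])
def fit(obs,x0):  # obs: (cam, local point, pixel); x0: x,y,yaw
    def f(p):return np.concatenate([(proj(n,Rz(p[2])@L+[p[0],p[1],0])[0]-px) for n,L,px in obs])
    return least_squares(f,x0,loss="soft_l1")
E
python3 - <<'E'
from h import *
t=np.radians(35);ex=np.array([np.cos(t),0,np.sin(t)]);h=.023
cc=lambda sx,sy:np.array([0,0,.069])+h*(sx*ex+sy*np.array([0,1,0]))
tp=lambda u,v:np.array([100+u/4-.4,190+v/4-.4]); sp=lambda u,v:np.array([400+u/4-.4,330+v/4-.4])
# stand x towards bottle: image up-left in top -> corners
obs=[("top",cc(1,-1),tp(200,106)),("top",cc(-1,-1),tp(266,152)),("top",cc(-1,1),tp(218,216)),("top",cc(1,1),tp(150,174)),
 ("scene",cc(-1,-1),sp(135,52)),("scene",cc(-1,1),sp(220,45)),("scene",cc(1,1),sp(253,102)),("scene",cc(1,-1),sp(152,112))]
q=fit(obs,[.62,.34,np.radians(55)]);print("code",q.x[:2],np.degrees(q.x[2]),q.fun.reshape(-1,2).round(1).tolist())
tw=lambda u,v:np.array([240+(u-400)/4-.4,275+v/4-.4]); sw=lambda u,v:np.array([370+(u-400)/4-.4,190+(v-300)/4-.4])
k=.023;L=np.array
obs=[("top",L([k,k,.035]),tw(520,50)),("top",L([k,-k,.035]),tw(588,95)),("top",L([-k,-k,.035]),tw(547,165)),("top",L([-k,k,.035]),tw(475,115)),
 ("top",L([0,0,.15]),tw(511,109)),("scene",L([0,0,.15]),sw(577,356)),("scene",L([-k,k,0.]),sw(583,543)),("scene",L([k,k,0.]),sw(508,552))]
q=fit(obs,[.45,.1,np.radians(-31)]);print("wand",q.x[:2],np.degrees(q.x[2]),q.fun.reshape(-1,2).round(1).tolist())
I=C["top"]["img"];m=(I[240:340,320:410].max(2)<60).astype(np.uint8);m=cv2.morphologyEx(m,cv2.MORPH_OPEN,np.ones((7,7)))
c=max(cv2.findContours(m,0,2)[0],key=cv2.contourArea);e=cv2.fitEllipse(c);px=np.array(e[0])+[320,240];print(e)
print("dock",px,least_squares(lambda p:proj("top",[p[0],p[1],.01])[0]-px,[.5,-.05]).x)
I=C["scene"]["img"]; m=(I[170:230,305:380].max(2)<60).astype(np.uint8);m=cv2.morphologyEx(m,cv2.MORPH_OPEN,np.ones((7,7)))
c=max(cv2.findContours(m,0,2)[0],key=cv2.contourArea);e=cv2.fitEllipse(c);px=np.array(e[0])+[305,170];print(e)
print("dock",px,least_squares(lambda p:proj("scene",[p[0],p[1],.01])[0]-px,[.5,-.05]).x)
E
```

```text
code [0.59036966 0.34489225] 55.02376415217411 [[0.3, -2.2], [1.8, -1.2], [0.2, 0.9], [-1.1, -0.7], [-1.7, -0.2], [0.9, -0.2], [1.3, 0.1], [1.3, -0.6]]
wand [0.44832234 0.10068966] -31.140304253713467 [[-0.9, -1.0], [1.0, -0.4], [-0.7, 1.3], [-1.7, 1.8], [0.5, -0.0], [-0.2, -0.5], [-0.3, 0.1], [-1.0, 0.2]]
((43.10199737548828, 50.08162307739258), (50.22066116333008, 50.593231201171875), 147.1129608154297)
dock [363.10199738 290.08162308] [ 0.47457015 -0.0882827 ]
((36.411800384521484, 29.538070678710938), (33.54680633544922, 42.726661682128906), 92.40553283691406)
dock [341.41180038 199.53807068] [ 0.47993631 -0.08389069]
```

Emit:
arm_command:
  travel:
    - [0.3, 0.74, 0.03]
    - [0.3, 0.74, 0.03]
    - [0.3, 0.74, 0.03]
    - [0.3, 0.74, 0.03]
    - [0.3, 0.74, 0.03]
    - [0.3, 0.74, 0.03]
    - [0.3, 0.74, 0.03]
    - [0.3, 0.74, 0.03]
    - [0.3, 0.74, 0.03]
  delta_rot:
    - [0, 0, 0.7256]
    - [0, 0, 0.7256]
    - [0, 0, 0.7256]
    - [0, 0, 0.7256]
    - [0, 0, 0.7256]
    - [0, 0, 0.7256]
    - [0, 0, 0.7256]
    - [0, 0, 0.7256]
    - [0, 0, 0.7256]
  grip: 1

```text
time_s: 1.27
tcp_pos: [0.3627, -0.2707, 0.2605]
eef_rot: [180.0, 0.0, -96.3]
contact_force: [0.5, 0.5, -1.3]
gripper_width: 0.0875
gripper_force: 0.0
```

Emit:
arm_command:
  travel:
    - [0.17, 0.742, 0]
    - [0.17, 0.742, 0]
    - [0.17, 0.742, 0]
    - [0.17, 0.742, 0]
    - [0.17, 0.742, 0]
    - [0.17, 0.742, 0]
    - [0.17, 0.742, 0]
    - [0.17, 0.742, 0]
    - [0.17, 0.742, 0]
    - [0.17, 0.742, 0]
  delta_rot:
    - [0, 0, 0.7256]
    - [0, 0, 0.7256]
    - [0, 0, 0.7256]
    - [0, 0, 0.7256]
    - [0, 0, 0.7256]
    - [0, 0, 0.7256]
    - [0, 0, 0.7256]
    - [0, 0, 0.7256]
    - [0, 0, 0.7256]
    - [0, 0, 0.7256]

```text
time_s: 2.52
tcp_pos: [0.4477, 0.0992, 0.2607]
eef_rot: [-180.0, -0.0, -31.2]
contact_force: [0.0, -0.4, -0.3]
gripper_width: 0.0875
gripper_force: 0.0
```

Run:
```python
from plant import r, viewer
import cv2,pickle
s=r.get_state();print(s["time_s"],s["tcp_pos"],s["eef_rot"],s["joints"])
c=viewer.capture("wrist");pickle.dump((c,s),open("w1.pkl","wb"));cv2.imwrite("pics/w1.png",c["img"][:,:,::-1])
```

```text
2.525 [0.44773731 0.09915456 0.26067989] [-1.79988891e+02 -2.93983452e-03 -3.11570214e+01] [ 3.72095531e+01 -1.00005627e+00 -2.39248857e+01 -1.47978141e-03
 -6.70637602e+01  2.16340024e+01]
```

View pics/w1.png

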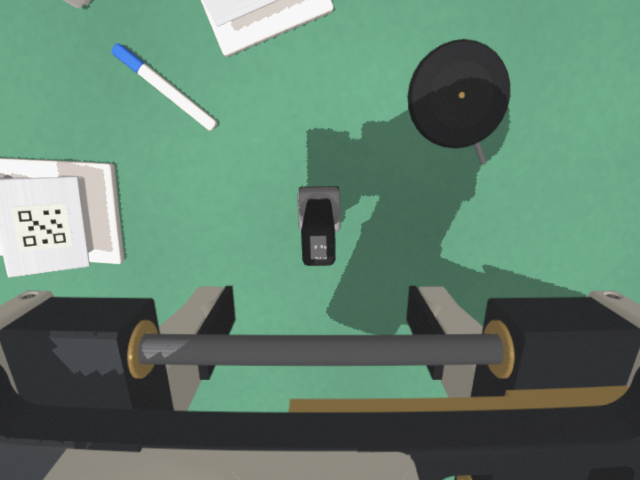

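The wrist view shows the wand handle top at about (319,249), the dock centre at (462,96) and the bottle's code at (42,228). I'll check these against the fits.

```bash
cat >> h.py <<'E'
from scipy.spatial.transform import Rotation as Ro
def addw(f,n):
    c,s=pickle.load(open(f,"rb"));Rt=Ro.from_euler("xyz",s["eef_rot"],degrees=True).as_matrix()
    M=c["mount"];Rc=Rt@M[:3,:3];tc=Rt@M[:3,3]+s["tcp_pos"]
    C[n]=dict(c,R=Rc.T,t=-Rc.T@tc)
def loc(n,px,z):return least_squares(lambda p:proj(n,[p[0],p[1],z])[0]-px,[.5,0]).x
E
python3 - <<'E'
from h import *
addw("w1.pkl","w")
print("dock",loc("w",[462,95.5],.01),"code",loc("w",[42,228],.069),"dock top img dot",loc("top",[363.5,290.5],.01))
w=np.array([.4483,.1007,0])
R=Rz(np.radians(-31.1))
for L in([0,0,.15],[.017,.013,.15],[.017,-.013,.15],[-.017,.013,.15],[-.017,-.013,.15],[.023,.023,.035],[.023,-.023,.035]):print(L,proj("w",R@L+w)[0].round(1))
I=C["w"]["img"];cv2.imwrite("pics/w1z.png",cv2.resize(I[175:275,270:370],None,fx=6,fy=6,interpolation=cv2.INTER_CUBIC)[:,:,::-1])
E
```

```text
dock [ 0.47244885 -0.08993669] code [0.58728377 0.34614887] dock top img dot [ 0.47370209 -0.08912573]
[0, 0, 0.15] [318.1 245.4]
[0.017, 0.013, 0.15] [300.4 223.6]
[0.017, -0.013, 0.15] [335.6 223.5]
[-0.017, 0.013, 0.15] [301.3 266.5]
[-0.017, -0.013, 0.15] [335.1 266.4]
[0.023, 0.023, 0.035] [296.8 190.1]
[0.023, -0.023, 0.035] [340.7 190. ]
```

View pics/w1z.png

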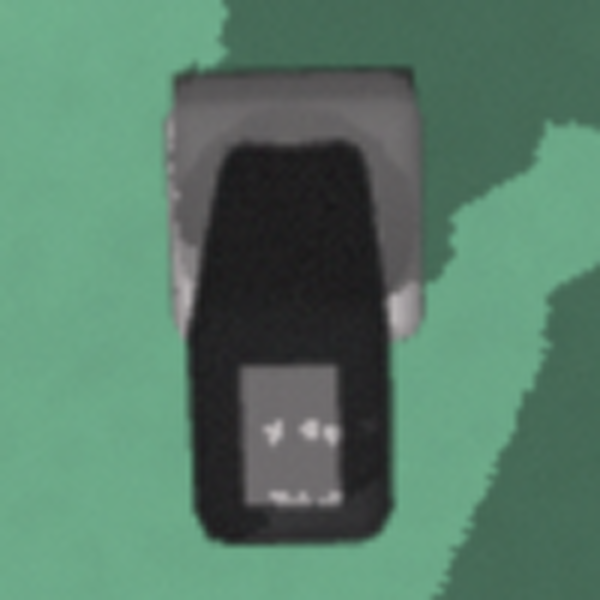

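Emit:
arm_command:
  travel:
    - [0, 0.002, -0.05]
    - [0, 0.002, -0.1]
    - [0, 0.002, -0.15]
    - [0, 0.002, -0.2]
    - [0, 0.002, -0.25]
    - [0, 0.002, -0.296]
    - [0, 0.002, -0.296]
    - [0, 0.002, -0.296]
  delta_rot:
    - [0, 0, 0]
    - [0, 0, 0]
    - [0, 0, 0]
    - [0, 0, 0]
    - [0, 0, 0]
    - [0, 0, 0]
    - [0, 0, 0]
    - [0, 0, 0]

```text
time_s: 3.58
tcp_pos: [0.4484, 0.1014, 0.1135]
eef_rot: [-180.0, -0.0, -31.0]
contact_force: [0.8, 0.7, 0.5]
gripper_width: 0.0878
gripper_force: 0.0
```

Emit:
arm_command:
  travel:
    - [0, 0, 0]
    - [0, 0, 0]
    - [0, 0, 0]
    - [0, 0, 0]
    - [0, 0, 0]
    - [0, 0, 0]
    - [0, 0, 0]
    - [0, 0, 0]
  delta_rot:
    - [0, 0, 0]
    - [0, 0, 0]
    - [0, 0, 0]
    - [0, 0, 0]
    - [0, 0, 0]
    - [0, 0, 0]
    - [0, 0, 0]
    - [0, 0, 0]
  grip: 0
  newtons: 30

```text
time_s: 4.58
tcp_pos: [0.4478, 0.1015, 0.1125]
eef_rot: [180.0, 0.0, -31.0]
contact_force: [0.3, 0.7, -0.5]
gripper_width: 0.0259
gripper_force: 29.8
```

Emit:
arm_command:
  travel:
    - [0, 0, 0.06]
    - [0, 0, 0.14]
    - [0, 0, 0.22]
    - [0, 0, 0.3]
    - [0.03, 0.06, 0.36]
    - [0.06, 0.13, 0.36]
    - [0.102, 0.2, 0.36]
    - [0.102, 0.232, 0.36]
    - [0.102, 0.232, 0.36]
    - [0.115, 0.25, 0.327]
    - [0.128, 0.27, 0.294]
    - [0.141, 0.288, 0.262]
    - [0.155, 0.307, 0.23]
    - [0.168, 0.326, 0.196]
    - [0.168, 0.326, 0.196]
    - [0.168, 0.326, 0.196]
    - [0.168, 0.326, 0.196]
  delta_rot:
    - [0, 0, 0]
    - [0, 0, 0]
    - [0, 0, 0]
    - [0, 0, 0]
    - [0.08, -0.056, 0]
    - [0.16, -0.112, 0]
    - [0.24, -0.168, 0]
    - [0.3186, -0.2231, 0]
    - [0.3186, -0.2231, 0]
    - [0.3186, -0.2231, 0]
    - [0.3186, -0.2231, 0]
    - [0.3186, -0.2231, 0]
    - [0.3186, -0.2231, 0]
    - [0.3186, -0.2231, 0]
    - [0.3186, -0.2231, 0]
    - [0.3186, -0.2231, 0]
    - [0.3186, -0.2231, 0]

```text
time_s: 6.7
tcp_pos: [0.532, 0.2644, 0.2114]
eef_rot: [-145.0, -2.3, -31.7]
contact_force: [0.4, 0.5, -1.4]
gripper_width: 0.0259
gripper_force: 29.8
```

Run:
```python
from plant import r, viewer
import cv2,pickle,numpy as np
from h import *
s=r.get_state();print(s["time_s"],s["tcp_pos"],s["eef_rot"],s["joints"],s["gripper_force"])
R=Ro.from_euler("xyz",s["eef_rot"],degrees=True).as_matrix()
z=R[:,2];w=s["tcp_pos"]+.113*z;code=np.array([.589,.3455,.069]);n=np.array([-.329,-.470,.819])
print("window",w,"code in tool",R.T@(code-w),"ang",np.degrees(np.arccos(-z@n)))
ims=[]
for nm in("scene","wrist"):
    c=viewer.capture(nm);pickle.dump((c,s),open(nm+"2.pkl","wb"));ims.append(c["img"])
A=cv2.resize(ims[0][270:420,380:530],(400,400),interpolation=cv2.INTER_CUBIC);B=cv2.resize(ims[1][0:480,80:560],(400,400))
cv2.imwrite("pics/s2.png",np.hstack([A,B])[:,:,::-1])
```

```text
6.7 [0.53197067 0.26438393 0.21140428] [-145.00367274   -2.31968545  -31.73411244] [ 37.87410979   1.94542493 -28.39417717 -21.47180437 -27.45384571
  37.40087488] 29.760019183158875
window [0.56924494 0.3175325  0.1189118 ] code in tool [6.94489026e-05 6.53253113e-04 6.05243718e-02] ang 0.570347805412984
```

View pics/s2.png

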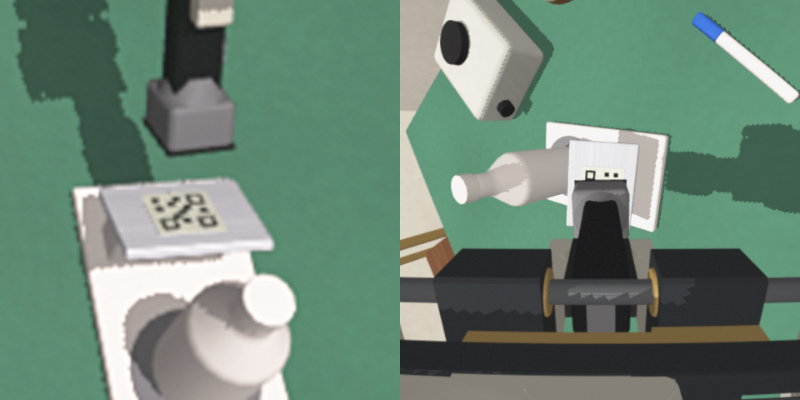

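The wand sits over the plate with its head bottom corners at scene ≈ (467,324), (444.5,328) and (435,315). I'll hold, then check those against prediction.

Emit:
arm_command:
  travel:
    - [0, 0, 0]
    - [0, 0, 0]
    - [0, 0, 0]
    - [0, 0, 0]
    - [0, 0, 0]
    - [0, 0, 0]
    - [0, 0, 0]
    - [0, 0, 0]
    - [0, 0, 0]
    - [0, 0, 0]
    - [0, 0, 0]
    - [0, 0, 0]
  delta_rot:
    - [0, 0, 0]
    - [0, 0, 0]
    - [0, 0, 0]
    - [0, 0, 0]
    - [0, 0, 0]
    - [0, 0, 0]
    - [0, 0, 0]
    - [0, 0, 0]
    - [0, 0, 0]
    - [0, 0, 0]
    - [0, 0, 0]
    - [0, 0, 0]

```text
time_s: 8.3
tcp_pos: [0.5318, 0.2644, 0.2105]
eef_rot: [-145.1, -2.3, -31.7]
contact_force: [-0.3, -0.3, -1.4]
gripper_width: 0.0259
gripper_force: 29.8
```

Run:
```python
from plant import r, viewer
from h import *
s=r.get_state();print(s["time_s"],s["tcp_pos"],s["qd"].round(2))
R=Ro.from_euler("xyz",s["eef_rot"],degrees=True).as_matrix()
P=[s["tcp_pos"]+R@np.array([a*.023,b*.023,.113]) for a in(-1,1) for b in(-1,1)]
print(proj("scene",np.array(P)).round(1),proj("scene",[.589,.3455,.069]))
addw("wrist2.pkl","w");print("wrist head front edge",proj("w",np.array(P)).round(1).tolist(),"code",proj("w",[.589,.3455,.069]))
```

```text
8.3 [0.53179539 0.26444401 0.21053321] [-0.14 -0.08  0.01  0.02 -0.04  0.02]
[[468.  325.8]
 [457.3 312.6]
 [442.8 328.5]
 [433.4 315.1]] [[448.21626672 348.42079436]]
wrist head front edge [[291.1, 272.1], [350.0, 272.1], [289.6, 214.6], [351.6, 214.6]] code [[320.51722772 223.6246552 ]]
```

Run:
```python
import pickle,cv2
I=pickle.load(open("wrist2.pkl","rb"))[0]["img"]
cv2.imwrite("pics/s2z.png",cv2.resize(I[160:280,260:400],None,fx=5,fy=5,interpolation=cv2.INTER_CUBIC)[:,:,::-1])
```

```text
(no output)
```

View pics/s2z.png

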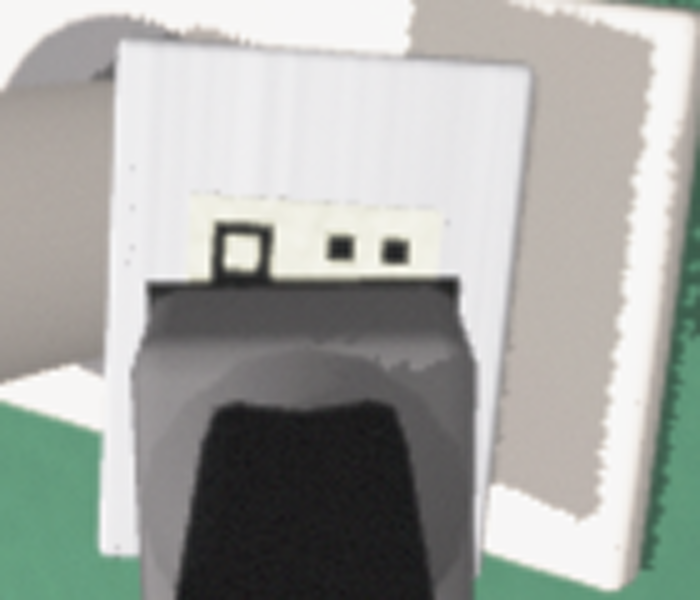

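The code appears centred under the window to about 2 mm, and the wand has been still for more than 1.5 s. Next I retract and travel above the dock.

Emit:
arm_command:
  travel:
    - [-0.015, -0.02, 0.04]
    - [-0.04, -0.055, 0.1]
    - [-0.066, -0.094, 0.164]
    - [-0.08, -0.16, 0.164]
    - [-0.09, -0.23, 0.164]
    - [-0.1, -0.3, 0.15]
    - [-0.11, -0.37, 0.13]
    - [-0.114, -0.44, 0.11]
    - [-0.114, -0.51, 0.09]
    - [-0.114, -0.57, 0.078]
    - [-0.114, -0.62, 0.078]
    - [-0.114, -0.67, 0.078]
    - [-0.114, -0.707, 0.078]
    - [-0.114, -0.707, 0.078]
    - [-0.114, -0.707, 0.078]
    - [-0.114, -0.707, 0.078]
  delta_rot:
    - [0, 0, 0]
    - [0, 0, 0]
    - [0, 0, 0]
    - [-0.06, 0.042, 0]
    - [-0.12, 0.084, 0]
    - [-0.18, 0.126, 0]
    - [-0.24, 0.168, 0]
    - [-0.3186, 0.2231, 0]
    - [-0.3186, 0.2231, 0]
    - [-0.3186, 0.2231, 0]
    - [-0.3186, 0.2231, 0]
    - [-0.3186, 0.2231, 0]
    - [-0.3186, 0.2231, 0]
    - [-0.3186, 0.2231, 0]
    - [-0.3186, 0.2231, 0]
    - [-0.3186, 0.2231, 0]

```text
time_s: 10.3
tcp_pos: [0.4749, -0.0885, 0.2496]
eef_rot: [-180.0, -0.0, -31.0]
contact_force: [0.3, 0.6, -1.7]
gripper_width: 0.0258
gripper_force: 29.8
```

Run:
```python
from plant import r, viewer
from h import *
s=r.get_state();print(s["time_s"],s["tcp_pos"],s["eef_rot"],s["contact_force"])
R=Ro.from_euler("xyz",s["eef_rot"],degrees=True).as_matrix()
P=np.array([s["tcp_pos"]+R@np.array([a*.023,b*.023,.113]) for a in(-1,1) for b in(-1,1)])
ims=[]
for nm in("scene","wrist"):
    c=viewer.capture(nm);pickle.dump((c,s),open(nm+"3.pkl","wb"));ims.append(c["img"])
addw("wrist3.pkl","w")
print(proj("scene",P).round(1).tolist(),proj("w",P).round(1).tolist(),"dock",proj("w",[.4735,-.0885,.01]),proj("scene",[.4735,-.0885,.01]))
A=cv2.resize(ims[0][90:240,270:420],(400,400),interpolation=cv2.INTER_CUBIC);B=cv2.resize(ims[1][130:330,220:420],(400,400),interpolation=cv2.INTER_CUBIC)
cv2.imwrite("pics/s3.png",np.hstack([A,B])[:,:,::-1])
```

```text
10.3 [ 0.47493469 -0.0884785   0.24958989] [-1.79982291e+02 -7.74658407e-03 -3.09754717e+01] [ 0.2841766   0.64773747 -1.73824966]
[[355.6, 168.0], [351.9, 153.2], [335.1, 170.2], [331.9, 155.3]] [[290.7, 272.1], [349.8, 272.1], [289.1, 214.5], [351.3, 214.4]] dock [[321.00061009 209.4907755 ]] [[342.18051153 197.14109131]]
```

View pics/s3.png

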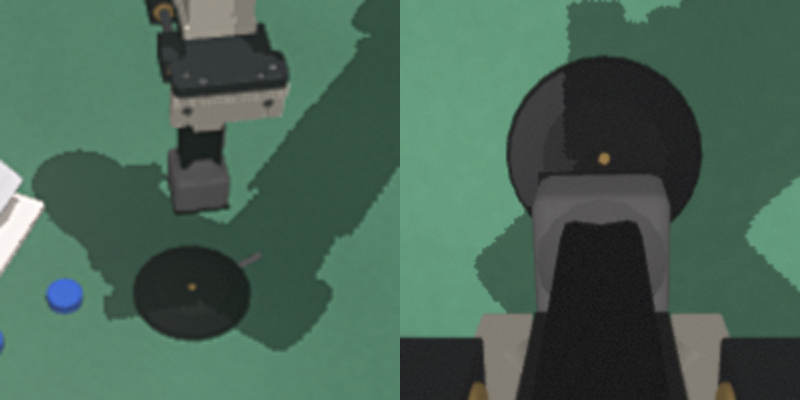

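Dock dot is at wrist (322,209) against a predicted (321,209.5), and the window is aligned over it. Lowering now.

Emit:
arm_command:
  travel:
    - [0, 0, -0.05]
    - [0, 0, -0.1]
    - [0, 0, -0.15]
    - [0, 0, -0.19]
    - [0, 0, -0.22]
    - [0, 0, -0.235]
    - [0, 0, -0.245]
    - [0, 0, -0.25]
    - [0, 0, -0.25]
    - [0, 0, -0.25]
  delta_rot:
    - [0, 0, 0]
    - [0, 0, 0]
    - [0, 0, 0]
    - [0, 0, 0]
    - [0, 0, 0]
    - [0, 0, 0]
    - [0, 0, 0]
    - [0, 0, 0]
    - [0, 0, 0]
    - [0, 0, 0]

```text
time_s: 11.65
tcp_pos: [0.4751, -0.089, 0.1249]
eef_rot: [-180.0, -0.0, -31.0]
contact_force: [1.5, 0.5, -1.2]
gripper_width: 0.0255
gripper_force: 29.8
```

Emit:
arm_command:
  travel:
    - [0, 0, -0.002]
    - [0, 0, -0.004]
    - [0, 0, -0.004]
    - [0, 0, -0.004]
  delta_rot:
    - [0, 0, 0]
    - [0, 0, 0]
    - [0, 0, 0]
    - [0, 0, 0]

```text
time_s: 12.15
tcp_pos: [0.4748, -0.0891, 0.1225]
eef_rot: [180.0, 0.0, -31.0]
contact_force: [-0.1, 0.2, -1.6]
gripper_width: 0.0258
gripper_force: 29.8
```

Lowering further in small steps until I feel contact.

Emit:
arm_command:
  travel:
    - [0, 0, -0.001]
    - [0, 0, -0.002]
    - [0, 0, -0.002]
    - [0, 0, -0.002]
  delta_rot:
    - [0, 0, 0]
    - [0, 0, 0]
    - [0, 0, 0]
    - [0, 0, 0]

```text
time_s: 12.65
tcp_pos: [0.4749, -0.0891, 0.1225]
eef_rot: [-180.0, -0.0, -31.0]
contact_force: [-3.9, 1.7, 9.3]
gripper_width: 0.0261
gripper_force: 29.8
```

Contact, 9 N upward. Releasing.

Emit:
arm_command:
  travel:
    - [0, 0, 0]
    - [0, 0, 0]
    - [0, 0, 0]
    - [0, 0, 0]
    - [0, 0, 0]
    - [0, 0, 0]
    - [0, 0, 0]
    - [0, 0, 0]
  delta_rot:
    - [0, 0, 0]
    - [0, 0, 0]
    - [0, 0, 0]
    - [0, 0, 0]
    - [0, 0, 0]
    - [0, 0, 0]
    - [0, 0, 0]
    - [0, 0, 0]
  grip: 1

```text
time_s: 13.65
tcp_pos: [0.4748, -0.0891, 0.1216]
eef_rot: [-180.0, -0.0, -31.0]
contact_force: [0.5, 0.2, 0.5]
gripper_width: 0.0874
gripper_force: 0.0
```

Emit:
arm_command:
  travel:
    - [0, 0, 0.03]
    - [0, 0, 0.08]
    - [0, 0, 0.14]
    - [0, 0, 0.2]
    - [0, 0, 0.26]
    - [0, 0, 0.3]
    - [0, 0, 0.3]
    - [0, 0, 0.3]
  delta_rot:
    - [0, 0, 0]
    - [0, 0, 0]
    - [0, 0, 0]
    - [0, 0, 0]
    - [0, 0, 0]
    - [0, 0, 0]
    - [0, 0, 0]
    - [0, 0, 0]

```text
time_s: 14.65
tcp_pos: [0.4744, -0.089, 0.2708]
eef_rot: [180.0, 0.1, -31.0]
contact_force: [-0.1, -0.2, -1.3]
gripper_width: 0.0876
gripper_force: 0.0
```

Run:
```python
from plant import r, viewer
from h import *
s=r.get_state();print(s["time_s"],s["tcp_pos"],s["gripper_force"])
ims=[]
for nm in("scene","wrist"):
    c=viewer.capture(nm);pickle.dump((c,s),open(nm+"4.pkl","wb"));ims.append(c["img"])
addw("wrist4.pkl","w")
print("expected handle top px",proj("w",[.4735,-.0885,.16]),"scene top,base",proj("scene",[.4735,-.0885,.16]),proj("scene",[.4735,-.0885,.01]))
A=cv2.resize(ims[0][90:240,270:420],(400,400),interpolation=cv2.INTER_CUBIC);B=cv2.resize(ims[1][130:330,220:420],(400,400),interpolation=cv2.INTER_CUBIC)
cv2.imwrite("pics/s4.png",np.hstack([A,B])[:,:,::-1])
```

```text
14.65 [ 0.47436206 -0.08898689  0.27081286] 0.0
expected handle top px [[320.23622828 246.08541641]] scene top,base [[344.49919433 153.7651462 ]] [[342.18051153 197.14109131]]
```

View pics/s4.png

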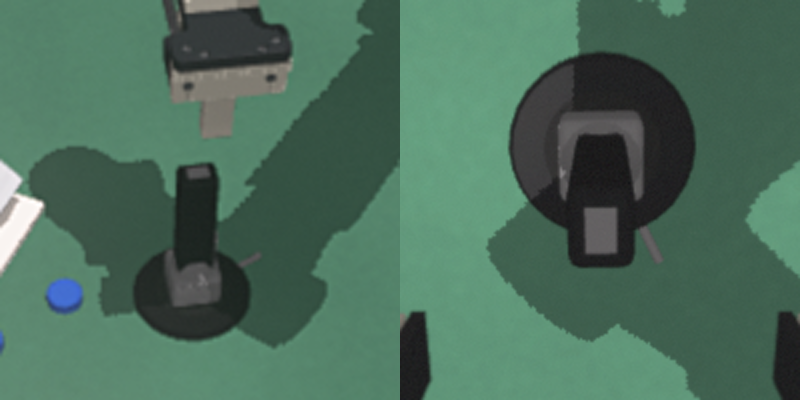

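The wand stands upright and centred: its handle top is at wrist ≈ (320,246), matching the expected (320,246). Nothing is touching it, so I'm handing in.

```bash
python3 -c "
from plant import close_job
print(close_job())"
```

```text
the job is handed in; nothing more can be done
None
```

I scanned the bottle's code (left stand) by holding the wand still about 6 cm off it for over 1.5 s, stood the wand upright on the middle of its charging plate, let go, and handed the job in at about 15 s; no verdict came back.

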